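# Wind the timer and hold the curing crate's lid at the airing mark

## Robot

A 6-joint arm with a two-finger parallel gripper is mounted at the origin on the work surface. World frame = base frame: x ahead of the robot, y to its left, z up, the work surface at z = 0. Lengths are in mm, angles in rad, forces in N, time in s.
With the tool pointing down it reaches from about 275 to 750 mm from the base axis. Payload 10.2 kg.
Tool frame: the origin (TCP) lies at the very end of the fingers, on their centre line; the grasp point (between the pads) lies 19 mm behind it; x points along the fingers, y is the direction in which the jaws open and shut, and the axes are right-handed (so a half turn about x gives the same grasp; the last joint's range is limited). The gripper opens to 85 mm and grips with 20 to 120 N. Pads are 22 mm wide; open, the fingers measure 114 mm over their backs; the gripper's body (76 mm by 85 mm) begins 54 mm behind the grasp point. The pads swing forward as they close: fully open they stand 13 mm farther back than shut.
Start: joints at [-1.548, 0.313, 1.498, -0, 1.331, -0.223], TCP at [127.736, -509.229, 203.394] pointing down, gripper open.
Joint ranges: [-2.94, 2.94], [-0.97, 2.17], [0.19, 2.56], [-1.23, 4.37], [0.02, 3.11], [-2.88, 2.88]. Speed limits (rad/s): [2.39, 2.39, 3.01, 3.14, 3.14, 3.14].

## Interface

Orientations are given as a unit quaternion [w, x, y, z].
In Python, from rig import ctrl, viewer, finish_job gives the robot as it stands.
- The arm moves only by the tool carry_out, never from a script. Its argument "targets" is a list of rows, each an object of numbers: "x", "y", "z": the shift along the world's x, y, z in m; "ax", "ay", "az": the turn, a rotation vector about the world's x, y, z in rad; "hand": the opening, from -1 (shut) to 1 (fully open). A call has 1 to 5 rows; each row is the pose to reach, as a shift and turn from the pose commanded when the call began; what a row does not reach only later rows make up. A row lasts 1/8 s, in which the tool goes at most 62.5 mm and 10.7 degrees, less where a joint would pass 70% of its speed; a pose out of reach is approached as far as the arm can. A call with a gripper value outside its range is refused whole. The fingers move at their own pace and stop on an object; "grip_force" is the grip in N (left out, the last holds). Time passes only in rows, so rows that repeat a pose let the fingers close. It gives the time, the measured TCP pose, the force and the opening at its end, in the units of the state.
- ctrl.sense(): the state, without advancing time (a new reading comes with each control period).
- viewer.capture(name): name is "scene" or "top" or "wrist"; returns the picture (480x640x3 uint8, blue, green, red); there is no depth.
- viewer.camera_info(name): a dict with "fx", "fy", "cx", "cy" (pixels), "R" (3x3) and "t" (3): a world point X has camera coordinates R X + t. Camera axes: x right, y down, z forward; pixel columns grow to the right and rows downward; lengths in mm; the calibration is good to about 2 mm. The wrist camera is an equidistant fisheye: a pixel r from the principal point sees the ray r / f radians off the axis. A picture is of the moment at which its call begins: read the wrist's pose just before it. camera_info takes no time and is no camera call; for the wrist camera it gives the pose at the moment of the call.
- finish_job(): hands the job in, once; it reports no verdict.
The state is a dict: "time_s": time; "joints": joint angles; "dq": joint speeds; "tau": joint torques, N m; "eef_pos": TCP position; "ee_rot": TCP orientation; "force": force on the tool from outside, world axes, zero at the start; "wrist_torque": the same for the moment, N m; "grip_width": opening from 0.0 (shut) to 1.0 (fully open).
Only numpy, scipy, OpenCV 4.12 (cv2) and the standard library are available. Lean on these libraries where they do the work, as an engineer would, in place of code of your own. Each camera call takes 0.05 s, during which the arm holds its last target. There are 200 camera calls.

## Task

Wind the white clockwork timer fully up, clockwise until its key comes to the stop, while the lid of the soap curing crate is still shut. Then raise the lid by its bow handle until it is in line with the steel pointer arm at the crate's side, and finish while still holding it there, steady: the program ends with the gripper holding the lid, which would fall shut if let go. Do not shift the pointer, and leave the jug, the pot and the bar of soap where they are.

Things in the scene. Friction and masses are not known exactly. Their poses are not given: they have to be found in the camera images.
- key (a joint): Turn of the timer's key in rad: 0 unwound, grows as the key is turned clockwise seen from above, 2.8 at its hard stop (fully wound). It starts somewhere from 0 to 0.5. A light spring and friction resist with 0.06 to 0.1 N m; the key stays where it is left.
- key_grip (a point): Centre of the timer's upright steel wing key, 80 mm above the table, on the key's vertical turning axis. The wing is a flat bar 44 mm long (this frame's x), 9 mm thick (y) and 30 mm high, from 63 to 93 mm above the table. Frame z is up; the frame turns with the key. Under it the timer, a white round housing 92 mm across with a flat top at 50 mm, fixed to the table, stands to the left or the right of the crate.
- lid (a joint): Opening angle of the crate's lid in rad: 0 shut (level), grows as it swings up, limit 1.3. It falls shut by its own weight (0.4 to 0.8 kg) if released.
- lid_handle (a point): Middle of the bar of the lid's steel bow handle: a round bar 10 mm thick and 110 mm long along this frame's y, standing out 65 mm beyond the lid's free edge in the plane of the lid, open air above and below it; 126 mm above the table when the lid is shut. The frame moves with the lid: x points from the handle to the hinge, z is the lid's upper normal.
- lid_hinge (a point): Point on the lid 245 mm from lid_handle along the lid's x, 6 mm above the hinge line. The hinge line is level, along y, at the far rim of the crate, 120 mm above the table. The crate is a pine box fixed to the table, 180 mm deep (x), 220 mm wide (y), 120 mm high; the lid is a 12 mm board, 180 by 216 mm.
- pointer (a joint): Angle of the pointer arm above level in rad, 0.3 to 0.62, the angle to which the lid must be raised. It turns about the lid's hinge line, is clamped stiffly to the crate's curved steel arc, and is in line with the lid's edge when joint lid has the same value.
- pointer_tip (a point): Free end of the pointer, a flat steel arm 190 mm long, 10 mm high, 5 mm thick, on the crate's left side (+y of the crate, 126 mm from the middle of the lid), running from the hinge towards the robot. A round clamp screw 22 mm across sits on it 140 mm from the hinge. Frame x points along the arm to the hinge.
- jug: Clear plastic jug, 100 mm across, 130 mm high, with a side handle; origin under its centre. Bystander, on the side of the crate away from the timer.
- pot: Steel pot with two small side handles, 130 mm across, 90 mm high; origin under its centre. Bystander.
- soap: Cream bar of soap 55 x 80 x 30 mm; origin under its centre. Bystander.

How it is judged (in metres and radians):
On the way, in this order (a step that is already met when the one before it is completed fails the run):
1. the timer is fully wound while the lid is shut (value of joint key above 2.6 rad and value of joint lid below 0.08 rad), for 0.2 s.
2. the lid is raised to the pointer (angle between the x axis of lid_handle and the x axis of pointer_tip, either way round below 0.07 rad), for 0.2 s.
At the end, for the whole second after the job is handed in: The fingers hold the lid still (under 0.1 rad/s, with at least 0.5 N of contact) in line with the pointer to within 0.07 rad (4 degrees), and the timer's key is within 0.2 rad of its fully wound stop (angle between the x axis of lid_handle and the x axis of pointer_tip, either way round below 0.07 rad and velocity of joint lid between -0.1 and 0.1 rad/s and contact force between the fingers and lid above 0.5 N and value of joint key above 2.6 rad); the arm keeps its last pose, push and grip.
It fails at once if the pointer is shifted by more than 10 mm at its tip (distance of pointer_tip from where it was at the start of the episode above 0.01 m).
It fails at once if the jug is shifted by more than 30 mm (distance of jug from where it was at the start of the episode above 0.03 m).
It fails at once if the pot is shifted by more than 30 mm (distance of pot from where it was at the start of the episode above 0.03 m).
It fails at once if the soap is shifted by more than 30 mm (distance of soap from where it was at the start of the episode above 0.03 m).
It also fails if it takes over 67 s, if anything falls off the work surface, if the arm or the gripper's body presses on something with over 40 N, if the wrist force passes 120 N, or if a joint passes its speed limit or range.

## Working session

There is one attempt and no reset: what is moved stays moved. The work goes in short steps, Python scripts to look and compute and a tool call to move; the robot and the scene stay as the last step left them, time stands still between calls to the robot, and variables do not carry over. Pictures are saved under pics/ and viewed, about 8 in all and at most 12, crops included, and the job is handed in when it is done.

Besides the shell and the picture viewer there is one more tool, called as name(argument=value, ...), one argument or row to a line, values as JSON. carry_out: Moves the arm, as the interface text tells. Its arguments: {"type":"object","properties":{"targets":{"type":"array"},"grip_force":{"type":"number"}},"required":["targets"]}

```bash
mkdir -p pics; python3 - <<'E'
from rig import ctrl, viewer
import cv2
for n in("scene","top"):
    cv2.imwrite(f"pics/{n}0.png",viewer.capture(n)); c=viewer.camera_info(n); print(n,c)
s=ctrl.sense();print(s)
E
```

```text
scene {'fx': 497.1367036697699, 'fy': 497.1367036697699, 'cx': 320.10503442761296, 'cy': 235.36957079829406, 'R': array([[ 0.07373561,  0.99727381, -0.00282894],
       [ 0.74107526, -0.05669082, -0.66902438],
       [-0.66736086,  0.04723447, -0.74323508]]), 't': array([ -13.18596591, -373.7550365 , 1675.36606347])}
top {'fx': 523.2896799598198, 'fy': 523.2896799598198, 'cx': 328.75651006096405, 'cy': 246.63140411499515, 'R': array([[-0.00297606, -0.99992988,  0.011462  ],
       [-0.99742004,  0.00214608, -0.07175414],
       [ 0.07172451, -0.01164597, -0.99735649]]), 't': array([ -14.31494258,  579.43912451, 1080.75699371])}
{'time_s': 0.1, 'joints': array([-1.54841336e+00,  3.13356273e-01,  1.49836597e+00, -1.44374078e-05,
        1.33095871e+00, -2.23372387e-01]), 'dq': array([ 0.00114359, -0.00091648, -0.00085549,  0.00035069, -0.00082258,
        0.00026613]), 'tau': array([ 2.61078450e-03, -4.12896788e+01, -2.60143089e+01, -1.58432717e-04,
        3.00679079e-03,  1.20591366e-05]), 'eef_pos': array([ 127.7192547 , -508.96683476,  202.90980711]), 'ee_rot': array([ 0.08628701,  0.70180864,  0.08705367, -0.7017413 ]), 'force': array([ 0.8484218 , -0.31897923,  0.08392745]), 'wrist_torque': array([ 0.00629697,  0.0436619 , -0.01131149]), 'grip_width': 1.000885388569412}
```

View pics/scene0.png

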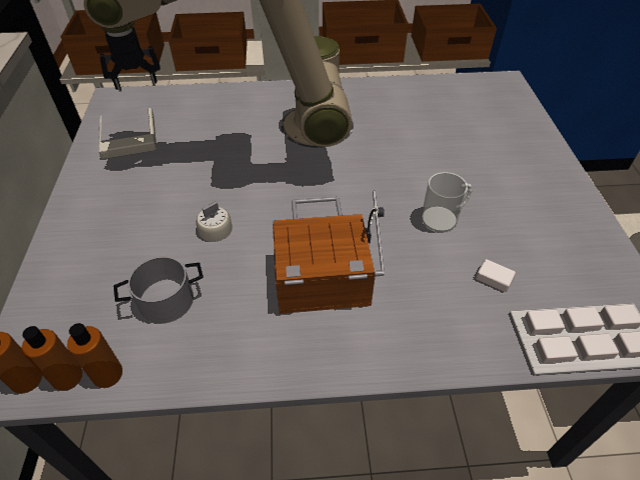

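View pics/top0.png

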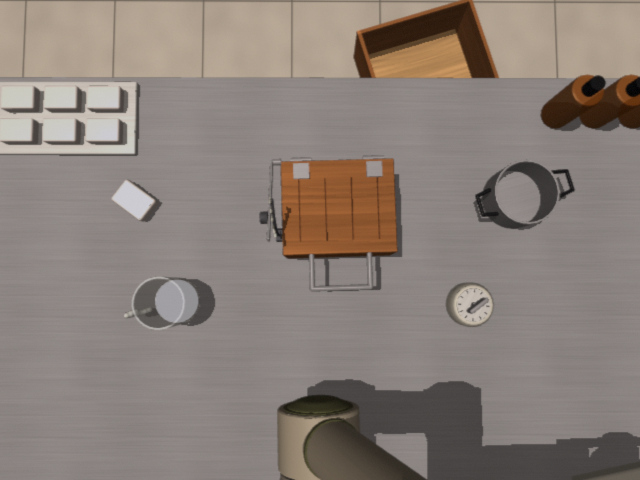

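The timer is right of the crate, at top (472,305) and scene (213,222). The handle bar is at top (311–373,288), the pointer at scene (375,195)–(380,272), and the jug is on the left. I'll enlarge the details.

```bash
cat > h.py <<'E'
import numpy as np, cv2
from rig import ctrl, viewer
def ray(n,u,v,c=None):
    c=c or viewer.camera_info(n); R,t=np.array(c["R"]),np.array(c["t"])
    d=R.T@np.array([(u-c["cx"])/c["fx"],(v-c["cy"])/c["fy"],1]); return -R.T@t,d/np.linalg.norm(d)
def onz(n,u,v,z):
    o,d=ray(n,u,v); return o+d*(z-o[2])/d[2]
def proj(n,X):
    c=viewer.camera_info(n); p=np.array(c["R"])@X+c["t"]; return c["fx"]*p[0]/p[2]+c["cx"],c["fy"]*p[1]/p[2]+c["cy"]
def two(a,b):
    (o,d),(p,e)=a,b
    k=np.linalg.lstsq(np.c_[d,-e],p-o,rcond=None)[0]; A,B=o+k[0]*d,p+k[1]*e; return (A+B)/2,np.linalg.norm(A-B)
E
python3 - <<'E'
import cv2,numpy as np
t=cv2.imread("pics/top0.png");s=cv2.imread("pics/scene0.png")
def c(i,x,y,w,h,k):return cv2.resize(i[y:y+h,x:x+w],None,fx=k,fy=k,interpolation=cv2.INTER_CUBIC)
a=np.hstack([c(t,447,280,50,50,6),c(t,240,150,150,150,2)[:300],c(s,190,195,50,75,4)])
b=np.hstack([c(s,280,185,120,70,5),c(s,190,195,50,75,4)[:300].repeat(1,1)]) if 0 else c(s,280,185,130,100,5)[:, :]
cv2.imwrite("pics/c1.png",np.hstack([a]));
cv2.imwrite("pics/c2.png",b)
E
```

```text
(no output)
```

View pics/c1.png

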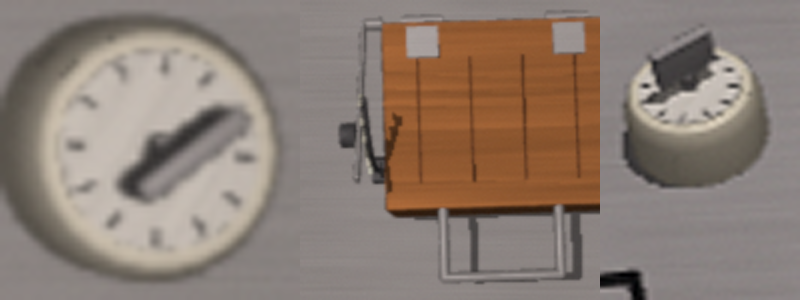

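View pics/c2.png

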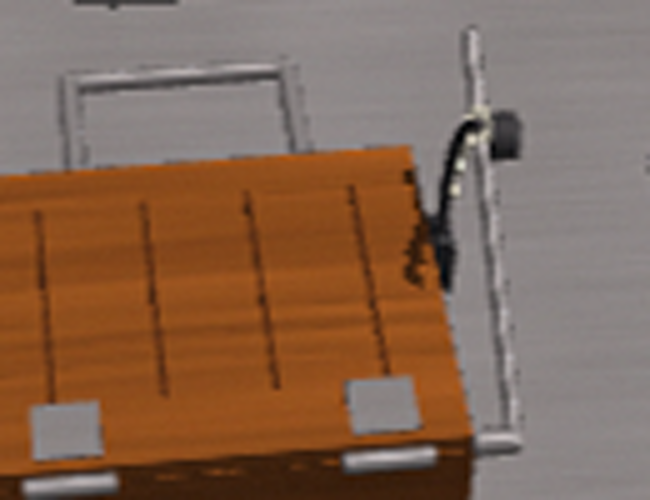

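The key's light top edge runs over c1 (145,193)–(245,118). The pointer runs from its tip at scene (374.6,190.6) to its hinge at (383,273), and the tip is at top (269,240).

```bash
python3 - <<'E'
from h import *
np.set_printoptions(precision=1,suppress=True)
f=lambda x,y:(447+(x+.5)/6-.5,280+(y+.5)/6-.5)
A=onz("top",*f(143,193),93);B=onz("top",*f(246,117),93)
print("key top",A,B,(A+B)/2,np.linalg.norm(A-B),np.degrees(np.arctan2(*(B-A)[1::-1])))
print("dial", onz("top",*f(165,148),50))
# scene key top edge  crop offset190,195 scale4 panel x-600
g=lambda x,y:(190+(x-600)/4,195+y/4)
print("scene key top",onz("scene",*g(652,58),93),onz("scene",*g(712,27),93))
# handle bar ends
q=lambda x,y:(240+(x-300)/2,150+y/2)
H1=onz("top",*q(443,277),126);H2=onz("top",*q(562,274),126);print("handle top",H1,H2,(H1+H2)/2)
S1=onz("scene",280+70/5,185+80/5,126);S2=onz("scene",280+288/5,185+71/5,126);print("handle scene",S1,S2,(S1+S2)/2)
L=[onz("top",*q(x,y),132) for x,y in((384,20),(388,212))]
print("lid left edge",L,np.degrees(np.arctan2(*(L[0]-L[1])[1::-1])))
T=two(ray("top",*q(358,180)),ray("scene",374.6,190.8));print("tip",T)
G=two(ray("top",*q(366,24)),ray("scene",383,273.5));print("hinge",G)
E
```

```text
key top [ 445.9 -291.6   93. ] [ 470.5 -325.9   93. ] [ 458.2 -308.8   93. ] 42.18041110016318 -54.41522229166003
dial [ 458.8 -311.6   50. ]
scene key top [ 474.1 -322.6   93. ] [ 448.4 -286.1   93. ]
handle top [492.5  18.3 126. ] [495.  -94.4 126. ] [493.7 -38.  126. ]
handle scene [495.  -88.7 126. ] [496.9  21.  126. ] [495.9 -33.8 126. ]
lid left edge [array([737.8,  74.5, 132. ]), array([553.9,  70.1, 132. ])] 1.371483271503742
tip (array([576.8,  92.2, 223.5]), np.float64(6.1421797668615055))
hinge (array([736.4,  95.4, 123.1]), np.float64(5.761966057200916))
```

carry_out(
  targets=[
    {"x": 0.03, "y": 0.02, "az": 0.18, "hand": 1},
    {"x": 0.06, "y": 0.04, "az": 0.36, "hand": 1},
    {"x": 0.09, "y": 0.06, "az": 0.54, "hand": 1},
    {"x": 0.12, "y": 0.08, "az": 0.72, "hand": 1},
    {"x": 0.15, "y": 0.1, "az": 0.9, "hand": 1},
  ],
  grip_force=40,
)

```text
invalid input at $.targets[0]: expected keys x, y, z, ax, ay, az, hand
```

carry_out(
  targets=[
    {"x": 0.035, "y": 0.02, "az": 0.18, "hand": 1},
    {"x": 0.07, "y": 0.04, "az": 0.36, "hand": 1},
    {"x": 0.11, "y": 0.06, "az": 0.54, "hand": 1},
    {"x": 0.145, "y": 0.08, "az": 0.72, "hand": 1},
    {"x": 0.181, "y": 0.101, "az": 0.9, "hand": 1},
  ],
)

```text
invalid input at $.targets[0]: expected keys x, y, z, ax, ay, az, hand
```

carry_out(
  targets=[
    {"az": 0.146, "z": -0.02, "hand": 1},
    {"az": 0.146, "z": -0.02, "hand": 1},
    {"az": 0.146, "z": -0.02, "hand": 1},
  ],
)

```text
invalid input at $.targets[0]: expected keys x, y, z, ax, ay, az, hand
```

```bash
python3 - <<'E'
from h import *
from scipy.spatial.transform import Rotation as Ro
s=ctrl.sense();print(s["time_s"],s["eef_pos"],s["joints"],s["force"]);q=s["ee_rot"]
print(Ro.from_quat([*q[1:],q[0]]).as_matrix().round(3))
c=viewer.camera_info("wrist");print(c)
im=viewer.capture("wrist");cv2.imwrite("pics/w1.png",im)
E
```

```text
0.1 [ 127.7192547  -508.96683476  202.90980711] [-1.54841336e+00  3.13356273e-01  1.49836597e+00 -1.44374078e-05
  1.33095871e+00 -2.23372387e-01] [ 0.8484218  -0.31897923  0.08392745]
[[-0.     0.243 -0.97 ]
 [ 0.001 -0.97  -0.243]
 [-1.    -0.001 -0.   ]]
{'fx': 371.64829954431775, 'fy': 371.64829954431775, 'cx': 318.7042090102326, 'cy': 244.64459467278897, 'R': array([[ 2.43041292e-01, -9.70015496e-01, -9.31967957e-04],
       [-9.32256800e-01, -2.33845938e-01,  2.76067628e-01],
       [-2.68007814e-01, -6.62269996e-02, -9.61137761e-01]]), 't': array([-524.12627006,  -35.92439128,  378.49186049])}
```

View pics/w1.png

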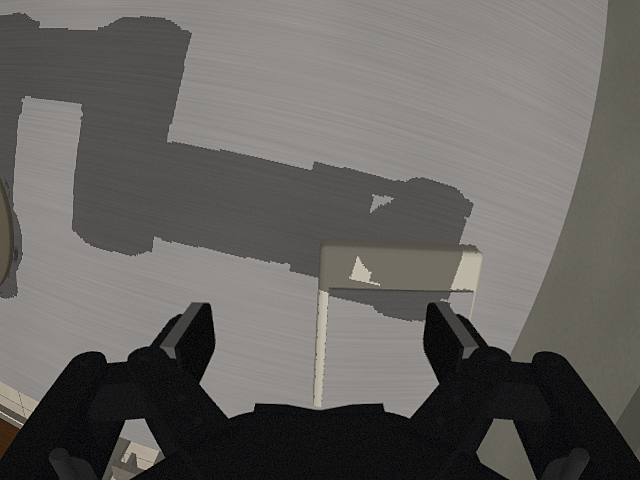

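The arm hasn't moved: every row needs all seven keys. The view shows only the start place, with a small stand under the gripper, so I'll lift slightly first.

carry_out(
  targets=[
    {"x": 0.03, "y": 0.02, "z": 0.02, "ax": 0, "ay": 0, "az": 0.18, "hand": 1},
    {"x": 0.06, "y": 0.04, "z": 0.02, "ax": 0, "ay": 0, "az": 0.36, "hand": 1},
    {"x": 0.09, "y": 0.06, "z": 0.02, "ax": 0, "ay": 0, "az": 0.54, "hand": 1},
    {"x": 0.12, "y": 0.08, "z": 0.02, "ax": 0, "ay": 0, "az": 0.72, "hand": 1},
    {"x": 0.15, "y": 0.1, "z": 0.02, "ax": 0, "ay": 0, "az": 0.9, "hand": 1},
  ],
  grip_force=40,
)

```text
time_s: 0.78
eef_pos: [278.6, -408.4, 223.2]
ee_rot: [0.385, 0.593, 0.385, -0.593]
force: [-1.1, -0.5, -0.2]
grip_width: 1.0
```

carry_out(
  targets=[
    {"x": 0.035, "y": 0.02, "z": 0, "ax": 0, "ay": 0, "az": 0.18, "hand": 1},
    {"x": 0.07, "y": 0.04, "z": 0, "ax": 0, "ay": 0, "az": 0.36, "hand": 1},
    {"x": 0.11, "y": 0.06, "z": 0, "ax": 0, "ay": 0, "az": 0.54, "hand": 1},
    {"x": 0.145, "y": 0.08, "z": 0, "ax": 0, "ay": 0, "az": 0.72, "hand": 1},
    {"x": 0.181, "y": 0.101, "z": 0, "ax": 0, "ay": 0, "az": 0.9, "hand": 1},
  ],
)

```text
time_s: 1.4
eef_pos: [459.8, -307.4, 223.2]
ee_rot: [0.605, 0.367, 0.605, -0.367]
force: [-0.1, 0.3, 0.5]
grip_width: 1.002
```

carry_out(
  targets=[
    {"x": 0, "y": 0, "z": -0.04, "ax": 0, "ay": 0, "az": 0.146, "hand": 1},
    {"x": 0, "y": 0, "z": -0.04, "ax": 0, "ay": 0, "az": 0.146, "hand": 1},
    {"x": 0, "y": 0, "z": -0.04, "ax": 0, "ay": 0, "az": 0.146, "hand": 1},
  ],
)

```text
time_s: 1.78
eef_pos: [458.8, -308.8, 184.7]
ee_rot: [0.629, 0.324, 0.628, -0.325]
force: [-0.7, -0.2, 1.2]
grip_width: 1.001
```

```bash
python3 - <<'E'
from h import *
from scipy.spatial.transform import Rotation as Ro
s=ctrl.sense();print(s["time_s"],s["eef_pos"],s["joints"],s["force"]);q=s["ee_rot"]
print(Ro.from_quat([*q[1:],q[0]]).as_matrix().round(3))
c=viewer.camera_info("wrist");np.savez("w2.npz",**c)
im=viewer.capture("wrist");cv2.imwrite("pics/w2.png",im)
E
```

```text
1.775 [ 458.79222464 -308.83747977  184.6712976 ] [-8.04329393e-01  3.88169801e-01  1.44208539e+00 -3.58092445e-05
  1.30999320e+00 -1.42187984e+00] [-0.66417184 -0.24489147  1.1777442 ]
[[ 0.001  0.815  0.579]
 [-0.001  0.579 -0.815]
 [-1.     0.     0.001]]
```

View pics/w2.png

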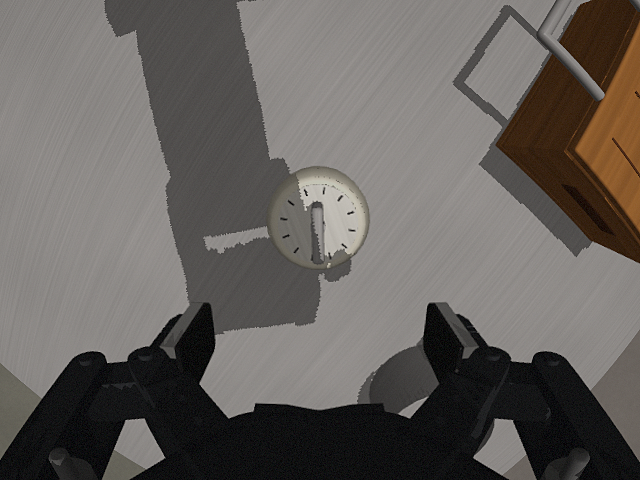

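The key stands nearly midway between the fingers, at (318,205–262), and the dial is centred at (319,217).

```bash
python3 - <<'E'
from h import *
c=np.load("w2.npz");R=c["R"];t=c["t"]
def f(u,v,z):
    x=np.array([u-c["cx"],v-c["cy"]])/c["fx"];r=np.hypot(*x)
    d=R.T@np.r_[x/r*np.sin(r),np.cos(r)];o=-R.T@t;return o+d*(z-o[2])/d[2]
print(f(319,217,50),f(317.5,205,93),f(318.5,240,93),f(317.5,263,93))
im=cv2.imread("pics/w2.png");cv2.imwrite("pics/w2c.png",cv2.resize(im[160:280,260:380],None,fx=5,fy=5))
E
```

```text
[ 454.86387375 -303.18239784   50.        ] [ 443.69789076 -289.32660356   93.        ] [ 459.28528166 -310.0583996    93.        ] [ 468.95202428 -324.96800398   93.        ]
```

View pics/w2c.png

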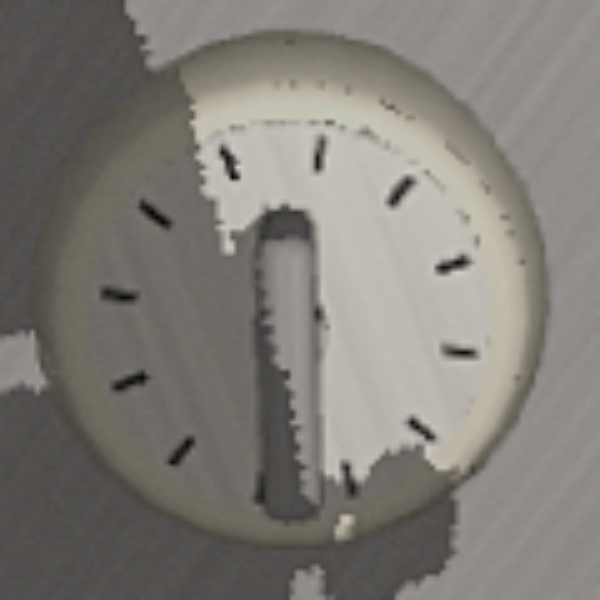

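carry_out(
  targets=[
    {"x": -0.001, "y": 0.0015, "z": -0.04, "ax": 0, "ay": 0, "az": 0, "hand": 1},
    {"x": -0.001, "y": 0.0015, "z": -0.08, "ax": 0, "ay": 0, "az": 0, "hand": 1},
    {"x": -0.001, "y": 0.0015, "z": -0.11, "ax": 0, "ay": 0, "az": 0, "hand": 1},
    {"x": -0.001, "y": 0.0015, "z": -0.121, "ax": 0, "ay": 0, "az": 0, "hand": 1},
    {"x": -0.001, "y": 0.0015, "z": -0.121, "ax": 0, "ay": 0, "az": 0, "hand": 1},
  ],
)

```text
time_s: 2.45
eef_pos: [458.0, -307.2, 63.2]
ee_rot: [0.629, 0.324, 0.628, -0.324]
force: [-0.6, -0.6, -0.4]
grip_width: 1.001
```

carry_out(
  targets=[
    {"x": 0, "y": 0, "z": 0, "ax": 0, "ay": 0, "az": 0, "hand": -1},
    {"x": 0, "y": 0, "z": 0, "ax": 0, "ay": 0, "az": 0, "hand": -1},
    {"x": 0, "y": 0, "z": 0, "ax": 0, "ay": 0, "az": 0, "hand": -1},
    {"x": 0, "y": 0, "z": 0, "ax": 0, "ay": 0, "az": 0, "hand": -1},
    {"x": 0, "y": 0, "z": 0, "ax": 0, "ay": 0, "az": 0, "hand": -1},
  ],
)

```text
time_s: 3.08
eef_pos: [456.9, -307.4, 62.7]
ee_rot: [0.629, 0.323, 0.629, -0.324]
force: [-6.9, -3.7, 3.7]
grip_width: 0.08
```

carry_out(
  targets=[
    {"x": -0.0008, "y": -0.0004, "z": 0, "ax": 0, "ay": 0, "az": -0.14, "hand": -1},
    {"x": -0.0008, "y": -0.0004, "z": 0, "ax": 0, "ay": 0, "az": -0.28, "hand": -1},
    {"x": -0.0008, "y": -0.0004, "z": 0, "ax": 0, "ay": 0, "az": -0.42, "hand": -1},
    {"x": -0.0008, "y": -0.0004, "z": 0, "ax": 0, "ay": 0, "az": -0.56, "hand": -1},
    {"x": -0.0008, "y": -0.0004, "z": 0, "ax": 0, "ay": 0, "az": -0.7, "hand": -1},
  ],
)

```text
time_s: 3.7
eef_pos: [457.7, -307.3, 62.8]
ee_rot: [0.479, 0.521, 0.478, -0.52]
force: [3.6, 0.1, 0.9]
grip_width: 0.08
```

```bash
python3 - <<'E'
from h import *
s=ctrl.sense();print(s["joints"],s["force"],s["wrist_torque"],s["grip_width"])
E
```

```text
[-8.04222038e-01  5.16594688e-01  1.59154393e+00  9.85737116e-04
  1.03166142e+00 -7.21119960e-01] [3.58617054 0.05884818 0.88510344] [ 0.0893016  -0.69044747  0.05220449] 0.07950336481986893
```

Turning well, with z torque at 0.05. Continuing.

carry_out(
  targets=[
    {"x": 0, "y": 0, "z": 0, "ax": 0, "ay": 0, "az": -0.14, "hand": -1},
    {"x": 0, "y": 0, "z": 0, "ax": 0, "ay": 0, "az": -0.28, "hand": -1},
    {"x": 0, "y": 0, "z": 0, "ax": 0, "ay": 0, "az": -0.42, "hand": -1},
    {"x": 0, "y": 0, "z": 0, "ax": 0, "ay": 0, "az": -0.56, "hand": -1},
    {"x": 0, "y": 0, "z": 0, "ax": 0, "ay": 0, "az": -0.7, "hand": -1},
  ],
)

```text
time_s: 4.32
eef_pos: [458.7, -307.7, 62.8]
ee_rot: [0.272, 0.654, 0.27, -0.652]
force: [9.5, -1.6, -2.7]
grip_width: 0.079
```

carry_out(
  targets=[
    {"x": 0, "y": 0, "z": 0, "ax": 0, "ay": 0, "az": -0.14, "hand": -1},
    {"x": 0, "y": 0, "z": 0, "ax": 0, "ay": 0, "az": -0.28, "hand": -1},
    {"x": 0, "y": 0, "z": 0, "ax": 0, "ay": 0, "az": -0.42, "hand": -1},
    {"x": 0, "y": 0, "z": 0, "ax": 0, "ay": 0, "az": -0.56, "hand": -1},
    {"x": 0, "y": 0, "z": 0, "ax": 0, "ay": 0, "az": -0.7, "hand": -1},
  ],
)

```text
time_s: 4.95
eef_pos: [459.2, -308.7, 62.9]
ee_rot: [0.032, 0.708, 0.029, -0.704]
force: [11.4, -6.2, -7.1]
grip_width: 0.074
```

carry_out(
  targets=[
    {"x": 0, "y": 0, "z": 0, "ax": 0, "ay": 0, "az": -0.08, "hand": -1},
    {"x": 0, "y": 0, "z": 0, "ax": 0, "ay": 0, "az": -0.16, "hand": -1},
    {"x": 0, "y": 0, "z": 0, "ax": 0, "ay": 0, "az": -0.16, "hand": -1},
  ],
)

```text
time_s: 5.32
eef_pos: [459.2, -308.9, 62.9]
ee_rot: [-0.023, 0.709, -0.026, -0.705]
force: [11.2, -6.7, -7.0]
grip_width: 0.075
```

```bash
python3 - <<'E'
from h import *
s=ctrl.sense();print(s["joints"],s["force"],s["wrist_torque"],s["grip_width"])
E
```

```text
[-8.04450266e-01  5.17544978e-01  1.58959395e+00  1.18528011e-03
  1.02705329e+00  8.35153495e-01] [11.24183423 -6.67594376 -6.98401642] [-1.21322566 -1.95216376  0.07689792] 0.07522599705509246
```

carry_out(
  targets=[
    {"x": 0.0015, "y": -0.001, "z": 0, "ax": 0, "ay": 0, "az": -0.06, "hand": -1},
    {"x": 0.0015, "y": -0.001, "z": 0, "ax": 0, "ay": 0, "az": -0.12, "hand": -1},
    {"x": 0.0015, "y": -0.001, "z": 0, "ax": 0, "ay": 0, "az": -0.18, "hand": -1},
    {"x": 0.0015, "y": -0.001, "z": 0, "ax": 0, "ay": 0, "az": -0.24, "hand": -1},
    {"x": 0.0015, "y": -0.001, "z": 0, "ax": 0, "ay": 0, "az": -0.24, "hand": -1},
  ],
)

```text
time_s: 5.95
eef_pos: [459.3, -309.3, 62.8]
ee_rot: [-0.108, 0.7, -0.11, -0.698]
force: [4.2, -4.6, -1.7]
grip_width: 0.083
```

```bash
python3 - <<'E'
from h import *
s=ctrl.sense();print(s["joints"],s["force"],s["wrist_torque"],s["grip_width"])
E
```

```text
[-8.04073710e-01  5.20360741e-01  1.58513226e+00 -3.70785055e-04
  1.03232336e+00  1.07531063e+00] [ 4.1735326  -4.577454   -1.73247961] [-0.76240906 -0.66811421  0.27770037] 0.08293900370465591
```

carry_out(
  targets=[
    {"x": 0, "y": -0.0005, "z": 0, "ax": 0, "ay": 0, "az": -0.05, "hand": -1},
    {"x": 0, "y": -0.0005, "z": 0, "ax": 0, "ay": 0, "az": -0.1, "hand": -1},
    {"x": 0, "y": -0.0005, "z": 0, "ax": 0, "ay": 0, "az": -0.1, "hand": -1},
  ],
)

```text
time_s: 6.32
eef_pos: [459.3, -309.4, 62.9]
ee_rot: [-0.142, 0.693, -0.143, -0.692]
force: [4.1, -2.2, -0.9]
grip_width: 0.079
```

```bash
python3 - <<'E'
from h import *
s=ctrl.sense();print(s["joints"],s["force"],s["wrist_torque"],s["grip_width"])
cv2.imwrite("pics/top2.png",viewer.capture("top"))
E
```

```text
[-8.04358835e-01  5.20633663e-01  1.58447476e+00 -1.50437099e-04
  1.03351704e+00  1.17314973e+00] [ 4.07866761 -2.19662817 -0.91160317] [-0.57807634 -0.78285579  0.73299443] 0.07894957799340735
```

Torque about z is now 0.73 N m, far above the spring's 0.1, so the key is at its stop. I'll open, lift, and look.

carry_out(
  targets=[
    {"x": 0, "y": 0, "z": 0, "ax": 0, "ay": 0, "az": 0, "hand": 1},
    {"x": 0, "y": 0, "z": 0, "ax": 0, "ay": 0, "az": 0, "hand": 1},
    {"x": 0, "y": 0, "z": 0, "ax": 0, "ay": 0, "az": 0, "hand": 1},
    {"x": 0, "y": 0, "z": 0.05, "ax": 0, "ay": 0, "az": 0, "hand": 1},
    {"x": 0, "y": 0, "z": 0.1, "ax": 0, "ay": 0, "az": 0, "hand": 1},
  ],
)

```text
time_s: 7.0
eef_pos: [458.1, -308.3, 163.5]
ee_rot: [0.144, -0.692, 0.143, 0.693]
force: [1.2, -0.2, 0.2]
grip_width: 0.995
```

```bash
python3 - <<'E'
from h import *
s=ctrl.sense();print(s["joints"],s["force"],s["eef_pos"])
w=viewer.capture("wrist");cv2.imwrite("pics/w3.png",cv2.resize(w[150:290,250:390],None,fx=3,fy=3))
E
```

```text
[-8.04639104e-01  4.05959076e-01  1.47338718e+00  8.00605993e-05
  1.26360942e+00  1.17438825e+00] [ 1.16468121 -0.19353049  0.24854634] [ 458.11496461 -308.32984703  163.45828751]
```

View pics/w3.png

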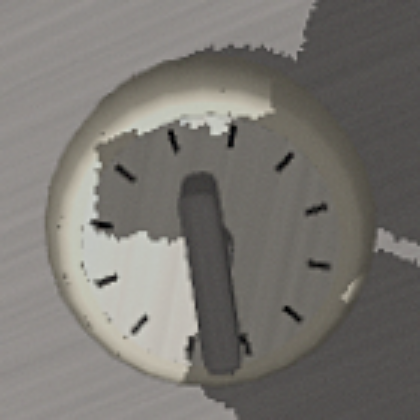

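The key is upright and undisturbed at w3 (190–220,180–365). It lags the tool by about 6°, which is the gripper's wind-up against the stop. Next is the handle: turn the tool so the jaws open along x, then tilt it forward by 0.5 rad.

carry_out(
  targets=[
    {"x": -0.01, "y": 0.02, "z": 0.04, "ax": 0, "ay": 0, "az": 0.18, "hand": 1},
    {"x": -0.02, "y": 0.05, "z": 0.06, "ax": 0, "ay": 0, "az": 0.36, "hand": 1},
    {"x": -0.03, "y": 0.08, "z": 0.08, "ax": 0, "ay": 0, "az": 0.54, "hand": 1},
    {"x": -0.04, "y": 0.1, "z": 0.08, "ax": 0, "ay": 0, "az": 0.72, "hand": 1},
    {"x": -0.04, "y": 0.13, "z": 0.08, "ax": 0, "ay": 0, "az": 0.9, "hand": 1},
  ],
)

```text
time_s: 7.68
eef_pos: [417.9, -178.1, 242.5]
ee_rot: [0.174, 0.685, 0.174, -0.685]
force: [0.7, 0.6, 0.5]
grip_width: 0.997
```

carry_out(
  targets=[
    {"x": 0, "y": 0.03, "z": 0, "ax": 0, "ay": 0, "az": 0.18, "hand": 0.6},
    {"x": 0, "y": 0.06, "z": 0, "ax": 0, "ay": 0, "az": 0.36, "hand": 0.6},
    {"x": 0, "y": 0.09, "z": 0, "ax": 0, "ay": 0, "az": 0.54, "hand": 0.6},
    {"x": 0, "y": 0.12, "z": 0, "ax": 0, "ay": 0, "az": 0.72, "hand": 0.6},
    {"x": 0, "y": 0.142, "z": 0, "ax": 0, "ay": 0, "az": 0.9, "hand": 0.6},
  ],
)

```text
time_s: 8.3
eef_pos: [418.2, -35.5, 242.3]
ee_rot: [0.455, 0.541, 0.455, -0.541]
force: [0.7, 0.1, -0.2]
grip_width: 0.803
```

carry_out(
  targets=[
    {"x": 0, "y": 0, "z": 0, "ax": 0, "ay": 0, "az": 0.18, "hand": 0.6},
    {"x": 0, "y": 0, "z": 0, "ax": 0, "ay": 0, "az": 0.18, "hand": 0.6},
  ],
)

```text
time_s: 8.55
eef_pos: [418.3, -36.4, 242.3]
ee_rot: [-0.5, -0.5, -0.5, 0.5]
force: [0.0, 0.7, -0.2]
grip_width: 0.799
```

carry_out(
  targets=[
    {"x": 0.01, "y": 0, "z": -0.01, "ax": 0, "ay": -0.16, "az": 0, "hand": 0.6},
    {"x": 0.02, "y": 0, "z": -0.02, "ax": 0, "ay": -0.32, "az": 0, "hand": 0.6},
    {"x": 0.03, "y": 0, "z": -0.03, "ax": 0, "ay": -0.5, "az": 0, "hand": 0.6},
    {"x": 0.037, "y": 0, "z": -0.046, "ax": 0, "ay": -0.5, "az": 0, "hand": 0.6},
    {"x": 0.037, "y": 0, "z": -0.046, "ax": 0, "ay": -0.5, "az": 0, "hand": 0.6},
  ],
)

```text
time_s: 9.18
eef_pos: [455.0, -36.8, 195.7]
ee_rot: [0.607, 0.609, 0.361, -0.362]
force: [-0.2, -0.0, 0.2]
grip_width: 0.801
```

```bash
python3 - <<'E'
from h import *
from scipy.spatial.transform import Rotation as Ro
s=ctrl.sense();print(s["time_s"],s["eef_pos"],s["joints"],s["force"],s["grip_width"]);q=s["ee_rot"]
print(Ro.from_quat([*q[1:],q[0]]).as_matrix().round(3))
c=viewer.camera_info("wrist");np.savez("w4.npz",**c)
cv2.imwrite("pics/w4.png",viewer.capture("wrist"))
E
```

```text
9.175 [455.0159716  -36.75347927 195.70721277] [-0.48461476 -0.11346156  2.09050195  0.33533984  0.74455997 -0.68096717] [-0.15343529 -0.04423594  0.18257607] 0.800731440153914
[[ 0.478  0.878 -0.003]
 [ 0.    -0.003 -1.   ]
 [-0.878  0.478 -0.002]]
```

View pics/w4.png

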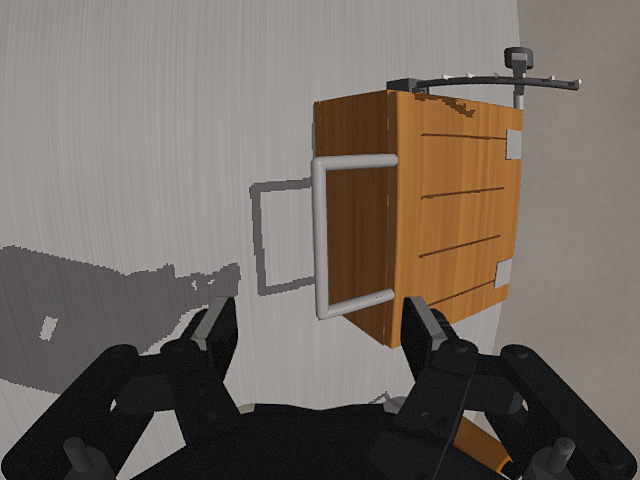

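The bar runs from about (318,162) to (323,315), between the fingers.

```bash
python3 - <<'E'
from h import *
np.set_printoptions(precision=1,suppress=True)
c=np.load("w4.npz");R=c["R"];t=c["t"]
def f(u,v,z):
    x=np.array([u-c["cx"],v-c["cy"]])/c["fx"];r=np.hypot(*x)
    d=R.T@np.r_[x/r*np.sin(r),np.cos(r)];o=-R.T@t;return o+d*(z-o[2])/d[2]
for p in((318,165),(319,240),(323,312)):print(f(*p,126))
# pointer angle per view given the plane y = crate left side (hinge at x_h, z=120)
hy=-36+126
for xh in (738,740):
  for n,(u,v) in (("top",(269,240)),("scene",(374.6,190.8))):
    o,d=ray(n,u,v); P=o+d*(hy-o[1])/d[1]; 
    # distance 190 from hinge along ray
    H=np.array([xh,hy,120]);b=(o-H)@d;k=-b-np.sqrt(max(0,b*b-((o-H)@(o-H)-190**2-4)));Q=o+k*d
    print(xh,n,P,np.arctan2(P[2]-120,xh-P[0]),Q,np.arctan2(Q[2]-120,xh-Q[0]))
E
```

```text
[492.   17.3 126. ]
[492.6 -34.7 126. ]
[495.8 -91.1 126. ]
738 top [577.2  90.  214.8] 0.5325079139627786 [576.7  89.4 220.5] 0.5570904612098369
738 scene [600.5  90.  245.8] 0.7412708234104237 [638.7  81.5 281.8] 1.0204960494500723
740 top [577.2  90.  214.8] 0.5271172922976209 [577.   89.7 217.6] 0.5393638858978902
740 scene [600.5  90.  245.8] 0.7340809410487881 [634.6  82.4 277.9] 0.9825592205951087
```

carry_out(
  targets=[
    {"x": 0.012, "y": 0, "z": -0.022, "ax": 0, "ay": 0, "az": 0.02, "hand": 0.6},
    {"x": 0.024, "y": 0, "z": -0.044, "ax": 0, "ay": 0, "az": 0.02, "hand": 0.6},
    {"x": 0.036, "y": 0, "z": -0.066, "ax": 0, "ay": 0, "az": 0.02, "hand": 0.6},
    {"x": 0.047, "y": 0, "z": -0.086, "ax": 0, "ay": 0, "az": 0.02, "hand": 0.6},
    {"x": 0.047, "y": 0, "z": -0.086, "ax": 0, "ay": 0, "az": 0.02, "hand": 0.6},
  ],
)

```text
time_s: 9.85
eef_pos: [502.6, -36.5, 109.9]
ee_rot: [0.611, 0.605, 0.368, -0.355]
force: [0.3, 0.2, -0.1]
grip_width: 0.8
```

carry_out(
  targets=[
    {"x": 0, "y": 0, "z": 0, "ax": 0, "ay": 0, "az": 0, "hand": -1},
    {"x": 0, "y": 0, "z": 0, "ax": 0, "ay": 0, "az": 0, "hand": -1},
    {"x": 0, "y": 0, "z": 0, "ax": 0, "ay": 0, "az": 0, "hand": -1},
    {"x": 0, "y": 0, "z": 0, "ax": 0, "ay": 0, "az": 0, "hand": -1},
    {"x": 0, "y": 0, "z": 0, "ax": 0, "ay": 0, "az": 0, "hand": -1},
  ],
  grip_force=40,
)

```text
time_s: 10.48
eef_pos: [502.5, -36.6, 110.5]
ee_rot: [0.612, 0.604, 0.367, -0.354]
force: [-1.1, -0.3, -0.7]
grip_width: 0.002
```

The opening reads 0.002, so the fingers closed on nothing. I need to look.

```bash
python3 - <<'E'
from h import *
a=viewer.capture("wrist")[100:420,120:520]
b=viewer.capture("scene")[130:290,220:420]
cv2.imwrite("pics/m1.png",np.hstack([a,cv2.resize(b,None,fx=2,fy=2)]))
E
```

```text
(no output)
```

View pics/m1.png

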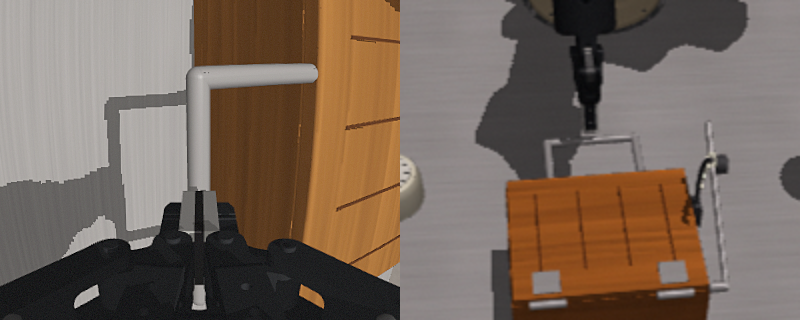

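```bash
python3 - <<'E'
from h import *
s=ctrl.sense();p=s["eef_pos"];print(p)
for X in (p,[493.5,-36.6,126],[502,-36.6,126],[485,-36.6,126]):
  X=np.array(X,float);u,v=proj("scene",X);print("scene crop",400+(u-220)*2,(v-130)*2)
  c=viewer.camera_info("wrist");q=np.array(c["R"])@X+c["t"];th=np.arctan2(np.hypot(*q[:2]),q[2]);e=q[:2]/np.hypot(*q[:2])*th*c["fx"]
  print("wrist crop",e[0]+c["cx"]-120,e[1]+c["cy"]-100,"top",proj("top",X))
cv2.imwrite("pics/top3.png",cv2.resize(viewer.capture("top")[230:330,290:410],None,fx=5,fy=5))
E
```

```text
[502.44032083 -36.64088912 110.44292768]
scene crop 589.9276031704807 152.78733633431796
wrist crop 199.60027411128198 186.19891733110637 top (np.float64(340.23689659376765), np.float64(283.15609840687824))
scene crop 589.3549547369514 138.98450829541935
wrist crop 198.8102932462558 200.90942705986902 top (np.float64(340.51071944310786), np.float64(287.87131569777966))
scene crop 589.8060380261645 143.68824643867282
wrist crop 215.00816483687652 197.53985656555471 top (np.float64(340.4901415429446), np.float64(283.37153771766486))
scene crop 588.9079449338983 134.3232470354501
wrist crop 181.85268014239625 204.35777298592114 top (np.float64(340.53132267994647), np.float64(292.3766340592268))
```

View pics/top3.png

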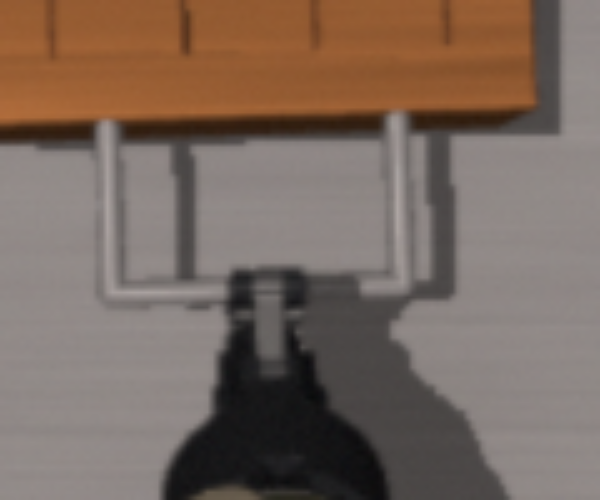

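The images agree with the TCP and the bar position, yet the opening is 0. I'll probe with a small lift and watch the force and the picture.

```bash
python3 - <<'E'
from h import *
cv2.imwrite("pics/wa.png",viewer.capture("wrist"));cv2.imwrite("pics/sa.png",viewer.capture("scene"))
print(ctrl.sense()["force"])
E
```

```text
[ 0.25651662 -0.4547724  -0.82177088]
```

carry_out(
  targets=[
    {"x": 0, "y": 0, "z": 0.008, "ax": 0, "ay": 0, "az": 0, "hand": -1},
    {"x": 0, "y": 0, "z": 0.015, "ax": 0, "ay": 0, "az": 0, "hand": -1},
    {"x": 0, "y": 0, "z": 0.015, "ax": 0, "ay": 0, "az": 0, "hand": -1},
  ],
)

```text
time_s: 11.1
eef_pos: [502.8, -36.8, 126.3]
ee_rot: [0.613, 0.604, 0.366, -0.354]
force: [0.6, -0.5, -1.0]
grip_width: 0.001
```

```bash
python3 - <<'E'
from h import *
a=cv2.imread("pics/sa.png").astype(int);b=viewer.capture("scene").astype(int);w=viewer.capture("wrist")
cv2.imwrite("pics/wb.png",w)
d=np.abs(a-b).sum(2)>40
print("changed px lid area",d[205:275,275:375].sum(),"handle",d[195:215,290:345].sum(),"gripper",d[130:195].sum())
# gray column profile of scene at handle: below the finger tip
print(cv2.imread("pics/sa.png")[186:212,[300,310,315,318,330]].mean(2).astype(int).T)
print(b[186:212,[300,310,315,318,330]].mean(2).astype(int).T)
print("wrist rows"); wa=cv2.imread("pics/wa.png").mean(2).astype(int)
for v in range(270,340,8):print(v,wa[v,296:346:2])
s=ctrl.sense();print(s["force"],s["wrist_torque"],s["grip_width"],s["eef_pos"])
E
```

```text
changed px lid area 43 handle 64 gripper 646
[[ 61  60  62  60  59  61  59  59  59  60  58  58  59  53  67 109  71  50
   60  59  61  61  62  60  59  60]
 [ 65  63  59  64  65  61  59  59  64  81  89  98  66  61  78  73  88 142
  138 137 139 140 137 136 136 137]
 [ 13  14  13  11  18  50  11  15  24  78  81 128  68  68 120  70 116 139
  136 137 140 139 139 136 137 134]
 [101  91  90  89  88  86  75  74  77 118 122 135 122 173 100  64 143 137
  134 138 139 139 139 135 137 135]
 [141 138 136 138 136 137 137 137 136 134 134 133 183 105  62 109 140 136
  136 139 138 138 137 137 137 137]]
[[ 60  60  60  61  60  60  60  59  60  59  60  60  60  56  65  75  72  51
   61  60  62  61  61  61  60  61]
 [ 58  65  64  63  64  81  99 102 140 135 137 140  96  64 106  86  85 142
  136 136 139 138 136 136 136 137]
 [ 35  20  13  15  46  78 111 138 135 131 132 131  76 126 115  68 117 139
  136 138 140 141 136 136 139 135]
 [ 88  87  85  86 101 119 132 135 135 131 132 136 154 172 100  64 142 136
  133 138 139 138 135 136 138 136]
 [141 141 136 137 138 137 137 137 135 133 135 134 183 107  63 109 139 135
[... 447 characters left out ...]
108 109  49  61  59  59  55]
302 [ 95  98  94 116 107 107 108 106 105 102  21  26  28  32 115 106 106 106
 105 107  93  37  42  43  40]
310 [ 24  16  66 110 105 106 106 106 108 106  23  26  27  13 115 105 103 107
 107 105 109  28  25  35  33]
318 [ 30  23  93 107 107 105 105 105 110  84  22  27  16  17  99 106 108 107
 107 106 108  79  44  50  48]
326 [ 24  34  87 104 106 107 108 106 108  58  23  22  21  14  70  86  88  85
  84  84 103 117  27  32  31]
334 [ 34  30  32  33  24  21  69 112 113  64  24  31  31  27  91 117  80  29
  19  22  21  25  29  34  34]
[ 0.11263879  0.03785088 -0.30083756] [0.06045308 0.34981118 0.00750644] -0.0015187293215161671 [502.42160553 -36.62011374 125.48984328]
```

```bash
python3 - <<'E'
from h import *
np.set_printoptions(precision=1,suppress=True,linewidth=180)
s=ctrl.sense();p=s["eef_pos"];print(p,proj("scene",p),proj("top",p),[proj("scene",p-np.array([.478,0,-.878])*k) for k in(10,20,30)])
b=viewer.capture("scene").mean(2).astype(int);print("scene");
for v in range(176,206):print(v,b[v,304:328])
t=viewer.capture("top").mean(2).astype(int);print("top")
for v in range(276,296):print(v,t[v,326:356])
E
```

```text
[502.4 -36.6 125.5] (np.float64(314.9084033969731), np.float64(202.1082176352926)) (np.float64(340.4906257520474), np.float64(283.1490383278722)) [(np.float64(314.74339176844103), np.float64(198.24896478061257)), (np.float64(314.57749122537854), np.float64(194.36892220359718)), (np.float64(314.41069456553765), np.float64(190.4679214597799))]
scene
176 [ 62  59  57  99 134  83   7   7   5   9   9   7   8   7  10  85 143 135 134 134 134 134 134 135]
177 [ 59  59  61 103 144 114  39  20   8   8  13  11  11  23  52 104 139 137 135 135 136 135 135 136]
178 [ 59  64 103 140 140 121  82  62  20  11  13  12  12  33  93 136 139 137 136 136 137 137 136 139]
179 [ 58  99 144 140 139 127  90  60  20  12  17  17  12  34  91 131 140 137 136 138 138 136 138 139]
180 [ 58  97 140 138 138 123  87  62  32  17  34  33   9  50 103 131 139 140 140 140 140 140 142 140]
181 [ 59  97 140 138 141 124  81  64  32  12  12  10  10  52 106 130 137 137 137 137 136 137 137 137]
182 [ 60  57  55  54  93 123  89  63  30  12  13  15  10  53 104 126 133 133 132 133 134 135 134 135]
183 [ 58  59  58  58  56  69  82  64
[... 4133 characters left out ...]
7  25  37  75  97 103 104 103  87  51  27  20  27  42  63  69  70  69]
291 [128 104  89  85  86  89 117 127 124  81  36  26  30  30  40  74  94  99  99 100  85  51  36  38  51  64  71  72  71  71]
292 [138 133 128 129 129 130 135 138 132  86  48  55  65  70  76  83  94  98 100  99  88  62  69  79  79  74  73  73  71  72]
293 [139 137 137 137 137 138 138 138 134  97  60  73  81  82  83  86  96  98 100  99  87  60  64  69  71  72  70  71  70  72]
294 [139 138 140 139 138 139 138 138 138 116  72  51  51  51  55  77  95 100 100  97  84  52  40  53  89  80  74  72  72  71]
295 [142 141 141 142 142 141 140 140 140 123  78  50  38  31  36  71  94 100  99  98  86  54  51  87 118  95  76  73  74  73]
```

```bash
python3 - <<'E'
from h import *
s=ctrl.sense();p=s["eef_pos"];tx=np.array([.478,0,-.878]);ty=np.array([.878,0,.478]);c=viewer.camera_info("wrist")
def wp(X):
  q=np.array(c["R"])@X+c["t"];r=np.hypot(*q[:2]);return (q[:2]/r*np.arctan2(r,q[2])*c["fx"]+[c["cx"],c["cy"]]).round(1)
for k in (0,10,15,20,25,30,40):
  e=p-k*tx
  print(k,"wrist near edge",wp(e+[0,11,0]),wp(e+[0,11,0]+10*ty),"scene far corner",np.round(proj("scene",e+12*ty),1),"axis",np.round(proj("scene",e),1),"top",np.round(proj("top",e+12*ty),1))
w=cv2.imread("pics/wb.png").mean(2).astype(int)
for v in range(262,300,3):print(v,w[v,292:350:2])
E
```

```text
0 wrist near edge [320.  265.1] [340.5 265.4] scene far corner [315.2 203.5] axis [314.9 202.2] top [340.5 277.6]
10 wrist near edge [320.1 272. ] [341.8 272.4] scene far corner [315.  199.6] axis [314.8 198.3] top [340.7 280.1]
15 wrist near edge [320.1 275.8] [342.4 276.1] scene far corner [314.9 197.6] axis [314.7 196.4] top [340.8 281.4]
20 wrist near edge [320.2 279.8] [343.1 280.1] scene far corner [314.9 195.7] axis [314.6 194.4] top [340.9 282.6]
25 wrist near edge [320.2 284. ] [343.9 284.3] scene far corner [314.8 193.7] axis [314.5 192.5] top [341.  283.9]
30 wrist near edge [320.3 288.5] [344.6 288.8] scene far corner [314.7 191.7] axis [314.4 190.5] top [341.1 285.2]
40 wrist near edge [320.4 298.3] [346.3 298.6] scene far corner [314.5 187.8] axis [314.3 186.6] top [341.2 287.9]
262 [131 106 128 147 158 166 168 165 165 162 136  44  50  59  60  55  59  55
  63  57  60  60  59  61  66  63  61  57  56]
265 [128 104 132 148 158 164 167 166 165 164 140  42  51  65  61  53  55  54
  60  57  56  55  60  59  63  65  63  54  58]
268 [128 102 128 144 159 164 167 167 167 162 159  
[... 602 characters left out ...]
 80 168 148  46  52  63  58  61  60  60
  60  59  56  52  57  61  56  60  58  59  57]
286 [152  80  94  97 104 103 102  98  89 167 149  49  52  60  63  57  60  57
  62  57  58  55  58  62  59  64  59  58  56]
289 [152  81  95  99 103 103 103  97  86 170 150  45  56  60  63  58  55  52
  55  52  55  51  62  64  62  58  58  57  56]
292 [162  78  96 103 106 106 107 106 104 105 107 105  15  25  23  51 112 109
 105 107 110 107  49  66  61  64  59  63  56]
295 [158  76  96 100 103 106 107 107 107 105 107 103  15  25  27  29 113 106
 104 106 106 109  65  61  63  63  59  61  58]
298 [162  72  94 100 102 104 105 105 104 107 103 105  16  24  26  30 111 105
 103 108 107 106  82  62  60  63  55  55  55]
```

All three cameras agree that the shut fingertips end about 27 mm short of the reported TCP, so the fingers closed just above the bar. I'll open and go 27 mm deeper along the tool.

carry_out(
  targets=[
    {"x": 0, "y": 0, "z": 0, "ax": 0, "ay": 0, "az": 0, "hand": 0.5},
    {"x": 0, "y": 0, "z": 0, "ax": 0, "ay": 0, "az": 0, "hand": 0.5},
    {"x": 0, "y": 0, "z": 0, "ax": 0, "ay": 0, "az": 0, "hand": 0.5},
    {"x": 0, "y": 0, "z": 0, "ax": 0, "ay": 0, "az": 0, "hand": 0.5},
  ],
)

```text
time_s: 11.8
eef_pos: [502.4, -36.6, 125.4]
ee_rot: [0.612, 0.604, 0.367, -0.354]
force: [0.1, 1.3, 0.4]
grip_width: 0.752
```

carry_out(
  targets=[
    {"x": 0, "y": 0, "z": -0.012, "ax": 0, "ay": 0, "az": 0, "hand": 0.5},
    {"x": 0.006, "y": 0, "z": -0.026, "ax": 0, "ay": 0, "az": 0, "hand": 0.5},
    {"x": 0.012, "y": 0, "z": -0.038, "ax": 0, "ay": 0, "az": 0, "hand": 0.5},
    {"x": 0.012, "y": 0, "z": -0.038, "ax": 0, "ay": 0, "az": 0, "hand": 0.5},
  ],
)

```text
time_s: 12.3
eef_pos: [514.1, -36.4, 86.1]
ee_rot: [0.611, 0.604, 0.368, -0.355]
force: [-0.9, -0.6, 0.6]
grip_width: 0.752
```

carry_out(
  targets=[
    {"x": 0, "y": 0, "z": 0, "ax": 0, "ay": 0, "az": 0, "hand": -1},
    {"x": 0, "y": 0, "z": 0, "ax": 0, "ay": 0, "az": 0, "hand": -1},
    {"x": 0, "y": 0, "z": 0, "ax": 0, "ay": 0, "az": 0, "hand": -1},
    {"x": 0, "y": 0, "z": 0, "ax": 0, "ay": 0, "az": 0, "hand": -1},
    {"x": 0, "y": 0, "z": 0, "ax": 0, "ay": 0, "az": 0, "hand": -1},
  ],
  grip_force=40,
)

```text
time_s: 12.92
eef_pos: [514.7, -36.7, 87.9]
ee_rot: [0.612, 0.604, 0.367, -0.354]
force: [-2.9, 0.4, 6.2]
grip_width: 0.098
```

The bar is gripped (0.098). Now I'll raise it along the arc about the hinge at (738.5, 120), turning the tool with the lid.

carry_out(
  targets=[
    {"x": -0.001, "y": 0, "z": 0.011, "ax": 0, "ay": 0.05, "az": 0, "hand": -1},
    {"x": -0.002, "y": 0, "z": 0.0225, "ax": 0, "ay": 0.1, "az": 0, "hand": -1},
    {"x": -0.002, "y": 0, "z": 0.034, "ax": 0, "ay": 0.15, "az": 0, "hand": -1},
    {"x": -0.002, "y": 0, "z": 0.045, "ax": 0, "ay": 0.2, "az": 0, "hand": -1},
    {"x": -0.002, "y": 0, "z": 0.045, "ax": 0, "ay": 0.2, "az": 0, "hand": -1},
  ],
)

```text
time_s: 13.55
eef_pos: [512.5, -36.5, 132.5]
ee_rot: [0.572, 0.565, 0.427, -0.413]
force: [1.6, 0.4, -3.3]
grip_width: 0.098
```

carry_out(
  targets=[
    {"x": 0.001, "y": 0, "z": 0.015, "ax": 0, "ay": 0.067, "az": 0, "hand": -1},
    {"x": 0.004, "y": 0, "z": 0.03, "ax": 0, "ay": 0.133, "az": 0, "hand": -1},
    {"x": 0.007, "y": 0, "z": 0.0445, "ax": 0, "ay": 0.2, "az": 0, "hand": -1},
    {"x": 0.014, "y": 0, "z": 0.066, "ax": 0, "ay": 0.3, "az": 0, "hand": -1},
    {"x": 0.014, "y": 0, "z": 0.066, "ax": 0, "ay": 0.3, "az": 0, "hand": -1},
  ],
)

```text
time_s: 14.18
eef_pos: [526.1, -35.7, 198.5]
ee_rot: [0.501, 0.497, 0.509, -0.493]
force: [-9.2, 3.5, 1.9]
grip_width: 0.094
```

```bash
python3 - <<'E'
from h import *
s=ctrl.sense();print(s["eef_pos"],s["force"],s["grip_width"])
a=viewer.capture("scene");t=viewer.capture("top");cv2.imwrite("pics/s5.png",a);cv2.imwrite("pics/t5.png",t)
A=cv2.resize(a[150:285,265:395],None,fx=4,fy=4,interpolation=cv2.INTER_CUBIC)
T=cv2.resize(t[150:315,255:325],None,fx=3.2,fy=3.2727,interpolation=cv2.INTER_CUBIC)
print(A.shape,T.shape);cv2.imwrite("pics/f1.png",np.hstack([A,T]))
E
```

```text
[526.08197139 -35.72423573 198.52515028] [-9.20037494  3.48684287  1.91723336] 0.09383192716132936
(540, 520, 3) (540, 224, 3)
```

View pics/f1.png

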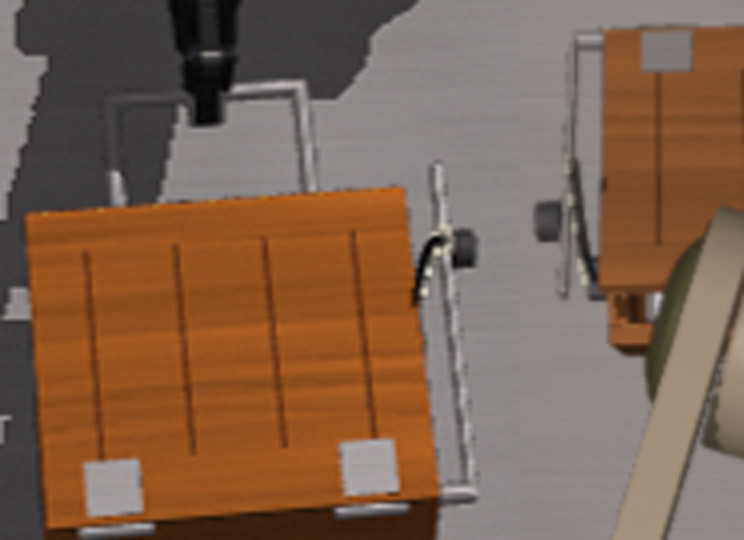

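The picture shows the lid raised and the handle held. The lid's free left corner is at (405,188) and the pointer tip at (436,163) in the scene half. In the top half they are at (600,288) and (563,297). I'll solve both angles from these.

```bash
python3 - <<'E'
from h import *
from scipy.optimize import least_squares
psi=.015; ex=np.array([np.cos(psi),np.sin(psi),0]);ey=np.array([-np.sin(psi),np.cos(psi),0]);ez=np.array([0,0,1])
obs={"top":[(268.4,240.7),(280,238.2),(280.3,158.6)],"scene":[(374,190.7),(366.3,197),(374.5,274)]}
H0=np.array([738.5,-33,120.])
def pts(p):
    tp,tl,hx,hy=p[:4];H=H0+[hx,hy,0]
    u=lambda t,a,b:H+ex*(-a*np.cos(t)+b*np.sin(t))+ez*(a*np.sin(t)+b*np.cos(t))
    return [u(tp,190,0)+126*ey,u(tl,180,12)+108*ey,u(tl,0,12)+108*ey]
def res(p,off=True):
    r=[]
    for i,n in enumerate(("top","scene")):
        o=p[4+2*i:6+2*i]
        for X,m in zip(pts(p),obs[n]): r+=list(np.array(proj(n,X))+o-m)
    return np.r_[r,p[2:4]/3*.7,p[4:]/1.5*.7]
f=least_squares(res,[.5,.5,0,0,0,0,0,0]);print(f.x.round(3),res(f.x).round(1))
cov=np.linalg.inv(f.jac.T@f.jac);print("sd",np.sqrt(np.diag(cov))[:2],"diff sd",np.sqrt(cov[0,0]+cov[1,1]-2*cov[0,1]))
# kinematic: bar = TCP - 43.6*tx
from scipy.spatial.transform import Rotation as Ro
s=ctrl.sense();q=s["ee_rot"];tx=Ro.from_quat([*q[1:],q[0]]).as_matrix()[:,0];b=s["eef_pos"]-43.6*tx
print(b,"lid kin",np.arctan2(b[2]-120,738.5-b[0])-6/245)
E
```

```text
[ 0.568  0.462 -0.253  0.5    0.115  0.369  1.214  0.017] [-0.4 -0.1 -1.   0.3  1.3 -0.2 -0.1  0.4 -0.3 -0.4  0.1 -0.  -0.1  0.1
  0.1  0.2  0.6  0. ]
sd [0.02000374 0.02237241] diff sd 0.02069834734027802
[525.58583271 -36.23290069 241.0411199 ] lid kin 0.492443767353367
```

carry_out(
  targets=[
    {"x": 0.002, "y": 0, "z": 0.006, "ax": 0, "ay": 0.03, "az": 0, "hand": -1},
    {"x": 0.0045, "y": 0, "z": 0.012, "ax": 0, "ay": 0.06, "az": 0, "hand": -1},
    {"x": 0.0065, "y": 0, "z": 0.018, "ax": 0, "ay": 0.085, "az": 0, "hand": -1},
    {"x": 0.0065, "y": 0, "z": 0.018, "ax": 0, "ay": 0.085, "az": 0, "hand": -1},
    {"x": 0.0065, "y": 0, "z": 0.018, "ax": 0, "ay": 0.085, "az": 0, "hand": -1},
  ],
)

```text
time_s: 14.9
eef_pos: [532.8, -35.4, 215.2]
ee_rot: [0.48, 0.477, 0.529, -0.513]
force: [-0.5, 6.0, -2.4]
grip_width: 0.101
```

```bash
python3 - <<'E'
from h import *
from scipy.spatial.transform import Rotation as Ro
s=ctrl.sense();q=s["ee_rot"];tx=Ro.from_quat([*q[1:],q[0]]).as_matrix()[:,0];b=s["eef_pos"]-43.6*tx
print(s["time_s"],b,s["force"],s["grip_width"],"lid kin",np.arctan2(b[2]-120,738.5-b[0])-6/245)
t=viewer.capture("top");cv2.imwrite("pics/t6.png",t);a=viewer.capture("scene");cv2.imwrite("pics/s6.png",a)
for n in("t5","t6"):
  i=cv2.imread(f"pics/{n}.png");h=cv2.cvtColor(i,cv2.COLOR_BGR2HSV)
  print(n);print(i[228:250,284:292,2].mean(1).astype(int), i[152:164,284:292,2].mean(1).astype(int))
  print("pointer tip rows 234-246 cols 264-274");print(i[232:246,264:276].mean(2).astype(int))
for n in("s5","s6"):
  i=cv2.imread(f"pics/{n}.png").astype(int);m=(i[...,2]-i[...,0]>60)[180:290,340:380]
  ys=[(c+340,np.where(m[:,c])[0].min()+180) for c in (15,20,24,26) if m[:,c].any()];print(n,ys,[(r+180,np.where(m[r])[0].max()+340) for r in range(15,70,10) if m[r].any()])
E
```

```text
14.9 [536.5031176  -35.94067443 258.63383088] [-0.45778464  6.01413125 -2.37923908] 0.1011461107307442 lid kin 0.5769935825945066
t5
[128 132 134 136 141 142 144 143 142 108  97 102  86  71  68  69  76  79
  82  98 115 136] [146 146 147 146 146 144 124 130 130 127 130 132]
pointer tip rows 234-246 cols 264-274
[[137 132 119 121 120  99 108 128 139 162 157  98]
 [136 134 116 118 120  96 108 130 138 146 145 121]
 [137 134 120 119 118  96 107 130 137 142 164 156]
 [137 136 127 125 120  93 106 129 135 141 170 166]
 [136 135 129 125 119  88 105 128 136 140 167 165]
 [137 136 129 126 122  90 107 131 137 138 139 135]
 [137 135 122 130 135  99 117 134 136 137 135 125]
 [139 136 120 109 106  86 121 138 139 138 137 127]
 [136 135 130 109  95  88 122 136 137 137 136 125]
 [137 137 136 124 109 109 129 138 138 139 138 134]
 [138 138 137 135 132 133 137 139 139 139 139 138]
 [139 138 139 138 139 138 139 139 139 139 139 139]
 [138 139 140 141 140 140 140 140 141 139 140 140]
 [140 140 140 139 140 140 141 142 141 142 142 142]]
t6
[138 142 142 121 105 104 105  85  78  76  78  78  78  70  69  70  76  
[... 551 characters left out ...]
136 139 137 126]
 [138 137 135 122 109 109 130 137 138 138 138 133]
 [136 137 137 136 134 133 136 138 138 139 139 139]
 [138 138 138 139 139 139 138 139 139 140 140 140]
 [140 140 140 140 140 140 142 140 139 140 140 141]
 [140 140 140 141 141 141 141 141 141 142 142 142]]
s5 [(355, np.int64(197)), (360, np.int64(197)), (364, np.int64(197)), (366, np.int64(200))] [(205, np.int64(366)), (215, np.int64(367)), (225, np.int64(367)), (235, np.int64(370)), (245, np.int64(371))]
s6 [(355, np.int64(196)), (360, np.int64(196)), (364, np.int64(195)), (366, np.int64(195))] [(195, np.int64(366)), (205, np.int64(367)), (215, np.int64(368)), (225, np.int64(369)), (235, np.int64(370)), (245, np.int64(371))]
```

```bash
python3 - <<'E'
from h import *
from scipy.optimize import least_squares
i=cv2.imread("pics/s6.png").mean(2).astype(int);print(i[186:196,370:380])
psi=.015; ex=np.array([np.cos(psi),np.sin(psi),0]);ey=np.array([-np.sin(psi),np.cos(psi),0]);ez=np.array([0,0,1])
# rows (v): pointer low end, lid front t5, lid front t6, lid rear in top; scene: pointer top end, lid front s5,s6
def model(p):
    tp,t5,t6,hx,ot,os_=p;H=np.array([738.5+hx,-34,120.])
    u=lambda t,a,b,y:H+ex*(-a*np.cos(t)+b*np.sin(t))+ez*(a*np.sin(t)+b*np.cos(t))+y*ey
    T=lambda X:proj("top",X)[1]+ot
    S=lambda X:proj("scene",X)[1]+os_
    return np.array([T(u(tp,190,-5,126)),T(u(t5,180,12,100)),T(u(t6,180,12,100)),T(u(t6,0,12,100)),
      S(u(tp,190,5,126)),S(u(t5,180,12,100)),S(u(t6,180,12,100))])
ob=np.array([241.6,236.5,230.95,157.5,190.2,196.5,194.7])
f=least_squares(lambda p:np.r_[(model(p)-ob)/.5,p[3]/3,p[4]/1.,p[5]/1.],[.55,.48,.57,0,0,0])
print(f.x.round(3),(model(f.x)-ob).round(2));C=np.linalg.inv(f.jac.T@f.jac);print(np.sqrt(np.diag(C)).round(3),"d",f.x[2]-f.x[0],np.sqrt(C[0,0]+C[2,2]-2*C[0,2]))
E
```

```text
[[137 136 138 138 136 135 135 134 135 134]
 [137 136 137 137 135 135 137 136 137 135]
 [139 137 136 138 137 136 136 135 136 135]
 [138 138 139 137 134 136 139 138 136 138]
 [138 139 137 122 108 124 137 137 136 137]
 [138 138 113 125 172 143 133 134 134 135]
 [138 139 103 104 178 164 133 133 134 133]
 [136 138 103 112 180 152 132 134 136 134]
 [136 137 104 108 181 161 132 135 135 135]
 [133 137 105 112 183 165 130 135 134 134]]
[ 0.575  0.486  0.57  -0.272  0.036 -0.049] [-0.06  0.08 -0.01 -0.02  0.21 -0.26  0.06]
[0.011 0.011 0.01  1.532 0.79  0.579] d -0.004965214756157965 0.010115058932043787
```

The fit gives pointer 0.575 and lid 0.570 ± 0.01, and arm kinematics put the lid at 0.577. I'll hold to settle, then hand in.

carry_out(
  targets=[
    {"x": 0, "y": 0, "z": 0, "ax": 0, "ay": 0, "az": 0, "hand": -1},
    {"x": 0, "y": 0, "z": 0, "ax": 0, "ay": 0, "az": 0, "hand": -1},
    {"x": 0, "y": 0, "z": 0, "ax": 0, "ay": 0, "az": 0, "hand": -1},
    {"x": 0, "y": 0, "z": 0, "ax": 0, "ay": 0, "az": 0, "hand": -1},
    {"x": 0, "y": 0, "z": 0, "ax": 0, "ay": 0, "az": 0, "hand": -1},
  ],
)

```text
time_s: 15.62
eef_pos: [532.8, -35.4, 215.2]
ee_rot: [0.48, 0.477, 0.529, -0.513]
force: [0.3, 6.7, -2.8]
grip_width: 0.099
```

```bash
python3 - <<'E'
from h import *
from rig import finish_job
s=ctrl.sense();print(s["eef_pos"],abs(s["dq"]).max(),s["force"],s["grip_width"])
print(finish_job())
E
```

```text
[532.75520114 -35.40448847 215.18970841] 0.0011191079858885503 [ 0.33050026  6.67667884 -2.8100569 ] 0.09927876731430031
the job is handed in; nothing more can be done
None
```

I wound the timer key clockwise to its stop with the lid shut, raised the lid by its handle to the pointer, and handed in while still holding it. The hand-in reports no verdict.

**Timer:** I turned the tool about 2.6 rad, until the resisting torque rose to 0.73 N m, against the spring's 0.1 at most. The key sat about 0.1 rad behind the tool when released. Its angle can't be read directly, so "fully wound" rests on that torque.

**Lid:** My last fit put the lid at 0.570 rad and the pointer at 0.575 rad, with ±0.01 on the difference. The arm's own position gave 0.577 for the lid. An earlier, coarser fit with the lid lower disagreed by about 0.03 rad; I put that down to picking the wrong edge of the lid and measured again.

**Final hold:** The arm was still (under 0.002 rad/s), with the fingers closed on the bar (opening 0.099) and a side force of about 7 N.

**What went wrong on the way:** The first grasp of the handle closed on nothing. All three cameras showed the shut fingertips about 27 mm short of the reported tool point, so I went that much deeper and the grip held. It also means the key was probably held only by its top few millimetres.

**Bystanders:** The pointer tip's pixels were the same in the last two pictures. I made no separate final check of the jug, pot and soap, but the arm did not go near them.

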